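Add the brass slotted weight to a bakery beam scale

TASK

Set the bakery scale for a heavier batch: pick up the brass slotted weight by its lug, slide it gently sideways onto the flat stem of the scale's hanger just above the black weight, lower it flat onto the black one, and turn it about the stem until its slot points the opposite way from the black weight's slot. Then let go. Do not force the hanger, touch the scale with the gripper, shift or turn the black weight, or disturb anything else on the table.

Things in the scene. Friction and masses are not known exactly. Their poses are not given: they have to be found in the camera images.
- brass: The brass slotted weight, the one to add: disc 64 mm across, 14 mm thick, 0.28 to 0.42 kg, flat on the table at first. Origin: disc centre, on its underside; z up. A slot 7 mm wide runs from its round central hole (20 mm across) straight out through the rim towards its +x. Opposite, a flat lug 14 mm wide and 14 mm thick stands out towards -x, ending 86 mm from the centre.
- black: The black slotted weight, same shape and size as the brass, loose, lying on the hanger's foot round the stem, which stands anywhere in its 20 mm hole. Origin: centre of its underside; slot along its +x, lug along its -x. Its slot starts 90 to 135 degrees anticlockwise (from above) of the scale's +x, its lug thus 45 to 90 degrees clockwise of it. It is to stay as it is.
- scale: The bench beam scale with its hanger, fixed: green base 330 x 200 mm with a lidded tub on it, starting 135 mm from the origin along x; green column 185 mm away, 255 mm high; locked brass beam, underside 280 mm up, its tip 9 mm beyond the stem on the -x side. Origin: on the table below the hanger's usual place; x level, towards the column. Room for a gripper is free on the -x half.
- stem_place (a point): The hanger stem's usual place, 90 mm above the table; axes as the scale's. The steel stem is upright, flat, 12 mm wide along x, 5 mm thick along y, square-edged, and hangs from the beam's tip; its round foot (60 mm) has its top 76 mm up. Its seat on the tip is adjustable: it really stands up to 3.3 mm to either side (y) and up to 1 mm along x of this point. Find it by feel.
- beam_tip (a point): Beam's tip, 290 mm above the table, over the usual stem place. Stem and slot: the 5 mm stem passes the 7 mm slot only edge-on (slot along the scale's x within 10 degrees), so a weight goes on moving towards +x, slot first, lug trailing. In the hole it turns freely; out of line it cannot slide off. The hanger is stiff: it does not swing or give.
- brass_slot (a point): Middle of the brass weight's slot mouth: 32 mm from the disc's centre along its +x, at the level of its top face.
- brass_lug (a point): Grip point on the brass weight's lug: 72 mm from the disc's centre along its -x, half way up its 14 mm thickness. Grip across the lug's two flat sides, fingers closing along the weight's y.
- black_slot (a point): Middle of the black weight's slot mouth: 32 mm from its centre along its +x, at the level of its top face.
- black_top (a point): Centre of the black weight's top face, 90 mm above the table; axes as the black weight's. The brass weight's underside comes to lie here.
- blue: Bystander: a blue slotted weight of the same shape and size as the brass one, flat on the table. Origin as the brass weight's.
- mug: Bystander: black mug, 80 mm across, 92 mm high. Origin: centre of its underside.
- sauce: Bystander: red sauce bottle, 58 mm across, 170 mm high. Origin: centre of its underside.
- scraper: Bystander: bench scraper lying flat, steel blade with wooden grip, about 100 x 150 mm, 25 mm high. Origin: underside, near its centre.
- pin: Bystander: wooden rolling pin lying along its own x, 420 mm long, 48 mm thick. Origin: underside of its middle.
- cutter: Bystander: steel cutter ring 90 mm across, 40 mm high. Origin: centre of its underside.
There are look-alikes about, which are no part of the job. Of the things that look like the brass, the larger one is meant. Leave any turquoise look-alike of the black alone.

How it is judged:
By the outcome, as a careful person would: the job done as asked, in the order asked, and still so for the second after the job is handed in, with the robot touching nothing.
It also fails if it takes over 72 s, if anything falls off the work surface, if the arm or the gripper's body presses on something with over 40 N, if the wrist force passes 120 N, or if a joint passes its speed limit or range.

ROBOT

A 7-joint arm with a two-finger parallel gripper is mounted at the origin on the work surface. World frame = base frame: x ahead of the robot, y to its left, z up, the work surface at z = 0. Lengths are in m, angles in rad, forces in N, time in s.
With the tool pointing down it reaches from about 0.425 to 0.925 m from the base axis. Payload 6.8 kg.
Tool frame: the origin (TCP) lies midway between the tips of the shut fingers; the grasp point (between the pads) lies r.grip_point_offset behind it (r.grip_point_offset is the distance from the TCP to the grasp point, in m); z points along the fingers, y is the direction in which the jaws open and shut (so a half turn about z gives the same grasp; the last joint's range is limited). The gripper opens to 85 mm and grips with 20 to 120 N. Pads are 22 mm wide; open, the fingers measure 114 mm over their backs; the gripper's body (76 mm by 85 mm) begins 54 mm behind the grasp point. The pads swing forward as they close: fully open they stand 13 mm farther back than shut.
Start: joints at [1.214, 0.477, 0.022, 1.555, -0.011, 1.109, -0.083], TCP at [0.166, -0.654, 0.231] pointing down, gripper open.
Joint ranges: [-2.96, 2.96], [-0.34, 2.1], [-1.41, 1.46], [0.24, 2.44], [-1.37, 4.51], [0.17, 1.92], [-2.96, 2.96]. Speed limits (rad/s): [2.39, 2.39, 3.14, 3.14, 3.14, 3.14, 3.14].

INTERFACE

Orientations are given as a rotation vector (axis times angle).
In Python, from bench import r gives the robot as it stands. The module is installed in compiled form; this text tells all that it offers.
- The arm moves only by the tool play_rows, never from a script. Its argument "deltas" is a list of rows, each a list of 3 entries, a list of its own where there are three numbers: the finger opening in mm, from 0 to 85.4, then the shift along the tool's x, y, z in mm, then the turn, a rotation vector about the tool's x, y, z in rad. A call has 1 to 8 rows; each row is the pose to reach, as a shift and turn from the pose measured when the call began, along the tool's axes at that moment; what a row does not reach only later rows make up. A row lasts 1/8 s, in which the tool goes at most 62.5 mm and 10.7 degrees, less where a joint would pass 70% of its speed; a pose out of reach is approached as far as the arm can. A call with a gripper value outside its range is refused whole. The fingers move at their own pace and stop on an object; "squeeze" is the grip in N (left out, the last holds). Time passes only in rows, so rows that repeat a pose let the fingers close. It gives the time, the measured TCP pose, the force and the opening at its end, in the units of the state.
- r.get_obs(): the state, without advancing time (a new reading comes with each control period).
- r.grab_frame(name): name is "scene" or "top"; returns (picture, depth): 480x640x3 uint8, red, green, blue; 480x640 float32, m along the optical axis (not along the pixel's ray), 0 where there is no reading.
- r.camera_model(name): a dict with "mtx" (3x3 intrinsics, pixels), "D" ([k1, k2, p1, p2, k3] as OpenCV has them; the pictures are not rectified), "rvec" (rotation vector, rad) and "tvec" (3), from world to camera coordinates, as OpenCV has them. Camera axes: x right, y down, z forward; pixel columns grow to the right and rows downward; lengths in m; the calibration is good to about 2 mm. A picture is of the moment at which its call begins. camera_model takes no time and is no camera call.
- r.hand_in(): hands the job in, once; it reports no verdict.
The state is a dict: "clock": time; "joints": joint angles; "qvel": joint speeds; "tau": joint torques, N m; "tcp_pos": TCP position; "orientation": TCP orientation; "contact_force": force on the tool from outside, world axes, zero at the start; "moment": the same for the moment, N m; "grip_width": finger opening in m.
Only numpy, scipy, OpenCV 4.12 (cv2) and the standard library are available. Lean on these libraries where they do the work, as an engineer would, in place of code of your own. Each camera call takes 0.05 s, during which the arm holds its last target. There are 200 camera calls.

## Working session

There is one attempt and no reset: what is moved stays moved. The work goes in short steps, Python scripts to look and compute and a tool call to move; the robot and the scene stay as the last step left them, time stands still between calls to the robot, and variables do not carry over. Pictures are saved under pics/ and viewed, about 8 in all and at most 12, crops included, and the job is handed in when it is done.

Besides the shell and the picture viewer there is one more tool, called after ">>>" as name(argument=value, ...) on one line, values as JSON. play_rows: Moves the arm, as the interface text tells. Its arguments: {"type":"object","properties":{"deltas":{"type":"array"},"squeeze":{"type":"number"}},"required":["deltas"]}

```bash
mkdir -p pics
cat > h.py <<'E'
import numpy as np, cv2
from bench import r
def grab(n,f=None):
    im,d=r.grab_frame(n); np.savez('last_'+n+'.npz',im=im,d=d)
    if f: cv2.imwrite('pics/'+f,im[:,:,::-1])
    return im,d
def cam(n):
    c=r.camera_model(n); return c['mtx'],np.array(c['D']),cv2.Rodrigues(np.array(c['rvec']))[0],np.array(c['tvec']).ravel()
def cloud(n,d):
    K,D,R,t=cam(n); v,u=np.mgrid[:480,:640]
    p=cv2.undistortPoints(np.stack([u.ravel(),v.ravel()],1).astype(float)[:,None],K,D)[:,0]
    P=np.c_[p*d.ravel()[:,None],d.ravel()]
    return ((P-t)@R).reshape(480,640,3)
def ray(n,uv,z):
    K,D,R,t=cam(n); p=cv2.undistortPoints(np.array(uv,float).reshape(-1,1,2),K,D)[:,0]
    o=-R.T@t; dd=np.c_[p,np.ones(len(p))]@R
    return o+dd*((z-o[2])/dd[:,2])[:,None]
def proj(n,X):
    K,D,R,t=cam(n); return cv2.projectPoints(np.array(X,float).reshape(-1,3),cv2.Rodrigues(R)[0],t,K,D)[0][:,0]
E
python3 - <<'E'
from h import *
for n in ('scene','top'):
    im,d=grab(n,n+'0.png'); K,D,R,t=cam(n); print(n,K[0,0],-R.T@t,R[2],D)
o=r.get_obs();print(o,r.grip_point_offset)
E
```

```text
scene 578.3557312018689 [ 1.58976891 -0.38160863  1.13529375] [-0.73033395  0.25279815 -0.63459075] [-0.12225965  0.          0.          0.          0.        ]
top 535.2268140326679 [ 0.15773665 -0.01312953  1.94478093] [ 0.20797337 -0.00140563 -0.97813348] [-0.04760756  0.          0.          0.          0.        ]
{'clock': 0.1, 'joints': array([ 1.2139351 ,  0.4777092 ,  0.02235101,  1.55638425, -0.01150388,
        1.10929907, -0.08307684]), 'qvel': array([ 1.84437893e-04, -1.66677656e-03,  1.01853939e-03, -3.93606264e-03,
       -1.57398280e-03, -1.29068489e-03,  1.12548814e-05]), 'tau': array([ 4.38118717e-03, -5.97759497e+01,  1.61387924e+00, -2.81950414e+01,
        1.29395377e-02,  5.02920346e-03,  1.66576802e-05]), 'tcp_pos': array([ 0.16603532, -0.6536921 ,  0.23041525]), 'orientation': array([-3.11568985e+00, -3.89595634e-01,  5.14932257e-04]), 'contact_force': array([-0.17289801, -0.33397826,  0.73185884]), 'moment': array([ 0.02947178, -0.00139214, -0.01108266]), 'grip_width': 0.08553945933469831} 0.0187
```

View pics/scene0.png

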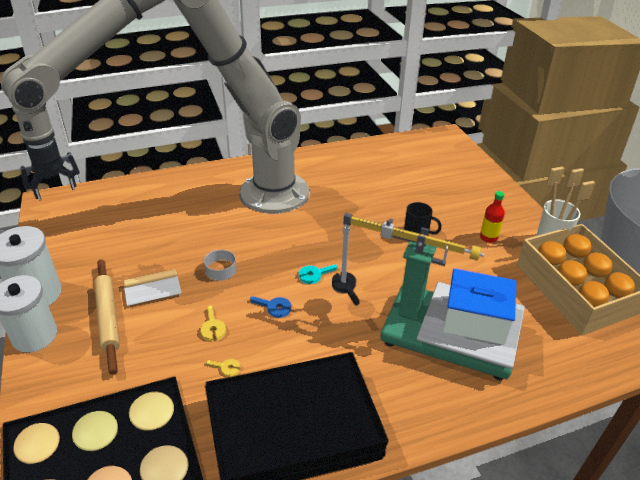

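View pics/top0.png

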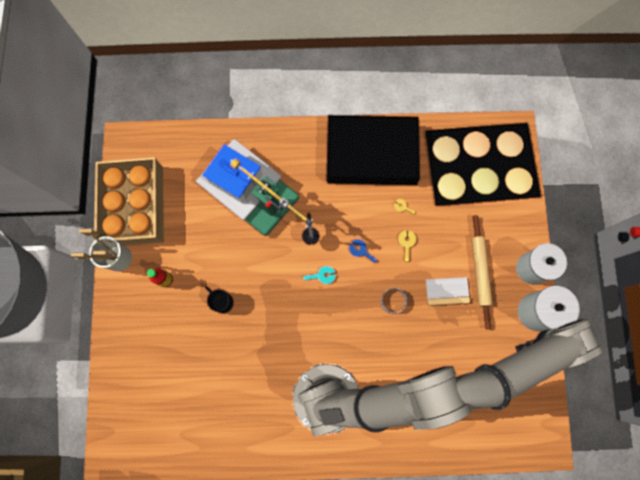

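The large brass weight is at scene (213,326) / top (407,243) and the small decoy at scene (230,368). The stem is near scene (346,250) / top (311,230), and the black lug shows at scene (353,298). Next I measure poses.

```bash
cat > m.py <<'E'
from h import *
from scipy.optimize import minimize
def shape(c,a,z,n=(0,)):
    t=np.linspace(0,2*np.pi,60); R=np.array([[np.cos(a),-np.sin(a)],[np.sin(a),np.cos(a)]])
    s=np.arcsin(3.5/32); l=np.arcsin(7/32); s2=np.arcsin(.35)
    t=np.linspace(s,np.pi-l,30); A=.032*np.c_[np.cos(t),np.sin(t)]
    t2=np.linspace(2*np.pi-s2,s2,30)
    P=np.r_[A,[[-.086,.007],[-.086,-.007]],(A*[1,-1])[::-1],.01*np.c_[np.cos(t2),np.sin(t2)]]
    P=P@R.T+c; return np.c_[P,np.full(len(P),z)]
def render(n,c,a,z0,z1,s=4):
    m=np.zeros((480*s,640*s),np.uint8)
    for z in np.linspace(z0,z1,5):
        cv2.fillPoly(m,[np.round((proj(n,shape(c,a,z))+.5)*s*16).astype(np.int32)],255,shift=4)
    return cv2.resize(m,(640,480),interpolation=cv2.INTER_AREA)/255.
def fit(masks,c,a,z0,z1):
    def f(p): return sum(np.abs(render(n,p[:2],p[2],z0,z1)-m).sum() for n,m in masks.items())
    best=min((minimize(f,[c[0],c[1],a+da],method='Nelder-Mead',options=dict(initial_simplex=np.array([c[0],c[1],a+da])+np.array([[0,0,0],[.01,0,0],[0,.01,0],[0,0,.3]]),xatol=1e-4)) for da in (-.3,0,.3)),key=lambda q:q.fun)
    return best.x,best.fun,[m.sum() for m in masks.values()]
def cmask(n,im,box,h0,h1,smin=90,vmin=60):
    h=cv2.cvtColor(im,cv2.COLOR_RGB2HSV); m=np.zeros((480,640)); x0,y0,x1,y1=box
    k=(h[...,0]>=h0)&(h[...,0]<=h1)&(h[...,1]>smin)&(h[...,2]>vmin); m[y0:y1,x0:x1]=k[y0:y1,x0:x1]; return m
E
python3 - <<'E'
from m import *
I={n:np.load('last_'+n+'.npz') for n in ('scene','top')}
for n,uv in (('scene',(213,331)),('top',(407,243)),('scene',(210,312)),('top',(407,257))):
    im=I[n]['im']; print(n,cv2.cvtColor(im,cv2.COLOR_RGB2HSV)[uv[1],uv[0]],cloud(n,I[n]['d'])[uv[1],uv[0]], 'table hsv',cv2.cvtColor(im,cv2.COLOR_RGB2HSV)[uv[1],uv[0]-30])
ms={'scene':cmask('scene',I['scene']['im'],(190,300,240,348),21,34,120),'top':cmask('top',I['top']['im'],(392,225,422,268),21,34,120)}
print([m.sum() for m in ms.values()])
for k in ({'scene','top'},{'scene'},{'top'}): print(k,fit({n:ms[n] for n in k},[.58,-.26],0.,0,.014))
P=cloud('scene',I['scene']['d']); T=cloud('top',I['top']['d'])
# brass height from depth
for n,p in (('scene',P),('top',T)):
    q=p[ms[n]>0]; print(n,'brass z pct',np.percentile(q[:,2],[10,50,90]))
# stem region
for v in range(225,300,6): print(v,[np.round(P[v,u],3).tolist() for u in (343,345,347)])
for n in('scene','top'):
  im=I[n]['im']; b=(325,200,425,320) if n=='scene' else (250,170,340,255)
  c=im[b[1]:b[3],b[0]:b[2],::-1]; cv2.imwrite(f'pics/{n}1.png',cv2.resize(c,None,fx=5 if n=='scene' else 6,fy=5 if n=='scene' else 6,interpolation=cv2.INTER_CUBIC))
E
```

```text
scene [ 14 162 124] [ 0.5613676  -0.31469791  0.00081879] table hsv [ 15 164 230]
top [ 23 151 239] [ 0.54573113 -0.31435258  0.00974994] table hsv [ 13 161 225]
scene [ 24 174 233] [ 0.50753331 -0.3111074   0.01666527] table hsv [ 15 161 238]
top [ 23 155 237] [ 0.49348573 -0.31151331  0.00881966] table hsv [ 14 165 226]
[np.float64(462.0), np.float64(216.0)]Traceback (most recent call last):
  File "<stdin>", line 7, in <module>
  File "m.py", line 17, in fit
    best=min((minimize(f,[c[0],c[1],a+da],method='Nelder-Mead',options=dict(initial_simplex=np.array([c[0],c[1],a+da])+np.array([[0,0,0],[.01,0,0],[0,.01,0],[0,0,.3]]),xatol=1e-4)) for da in (-.3,0,.3)),key=lambda q:q.fun)
  File "m.py", line 17, in <genexpr>
    best=min((minimize(f,[c[0],c[1],a+da],method='Nelder-Mead',options=dict(initial_simplex=np.array([c[0],c[1],a+da])+np.array([[0,0,0],[.01,0,0],[0,.01,0],[0,0,.3]]),xatol=1e-4)) for da in (-.3,0,.3)),key=lambda q:q.fun)
              ~~~~~~~~^^^^^^^^^^^^^^^^^^^^^^^^^^^^^^^^^^^^^^^^^^^^^^^^^^^^^^^^^^^^^^^^^^^^^^^^^^^^^^^^^^^^^^^^^^^^^^^^^^^^^^^^^^^^^^^^^^^^^^^^^^^^^^^^^
[... 473 characters left out ...]
   def f(p): return sum(np.abs(render(n,p[:2],p[2],z0,z1)-m).sum() for n,m in masks.items())
                                ~~~~~~^^^^^^^^^^^^^^^^^^^^
  File "m.py", line 13, in render
    cv2.fillPoly(m,[np.round((proj(n,shape(c,a,z))+.5)*s*16).astype(np.int32)],255,shift=4)
                              ~~~~^^^^^^^^^^^^^^^^
  File "h.py", line 19, in proj
    K,D,R,t=cam(n); return cv2.projectPoints(np.array(X,float).reshape(-1,3),cv2.Rodrigues(R)[0],t,K,D)[0][:,0]
            ~~~^^^
  File "h.py", line 8, in cam
    c=r.camera_model(n); return c['mtx'],np.array(c['D']),cv2.Rodrigues(np.array(c['rvec']))[0],np.array(c['tvec']).ravel()
ValueError: time passes only in moves, steps and waits
```

```bash
python3 - <<'E'
s=open('h.py').read()
s=s.replace("def cam(n):","import functools,os,pickle\n@functools.lru_cache\ndef cam(n):\n    f='cam_'+n+'.pkl'\n    if not os.path.exists(f): pickle.dump(_cam(n),open(f,'wb'))\n    return pickle.load(open(f,'rb'))\ndef _cam(n):")
open('h.py','w').write(s)
E
cat > a.py <<'E'
from m import *
I={n:np.load('last_'+n+'.npz') for n in ('scene','top')}
ms={'scene':cmask('scene',I['scene']['im'],(190,300,240,348),21,34,120),'top':cmask('top',I['top']['im'],(392,225,422,268),21,34,120)}
for k in ({'scene','top'},{'scene'},{'top'}): print(k,fit({n:ms[n] for n in k},[.555,-.313],0.,0,.014))
P=cloud('scene',I['scene']['d']); T=cloud('top',I['top']['d'])
for n,p in (('scene',P),('top',T)):
    q=p[ms[n]>0]; print(n,'brass z pct',np.percentile(q[:,2],[10,50,90]))
for v in range(225,300,8): print(v,[np.round(P[v,u],3).tolist() for u in (343,345,347)])
for n in('scene','top'):
  im=I[n]['im']; b=(325,200,425,320) if n=='scene' else (250,170,340,255)
  c=im[b[1]:b[3],b[0]:b[2],::-1]; cv2.imwrite(f'pics/{n}1.png',cv2.resize(c,None,fx=5 if n=='scene' else 6,fy=5 if n=='scene' else 6,interpolation=cv2.INTER_CUBIC))
E
python3 a.py
```

```text
{'scene', 'top'} (array([ 0.56239632, -0.31443056, -0.06724986]), np.float64(136.32549019607842), [np.float64(462.0), np.float64(216.0)])
{'scene'} (array([ 0.56112322, -0.31460037, -0.07217212]), np.float64(53.61176470588236), [np.float64(462.0)])
{'top'} (array([ 0.56424208, -0.31504334, -0.07732253]), np.float64(77.92941176470589), [np.float64(216.0)])
scene brass z pct [0.00565538 0.01340045 0.01701412]
top brass z pct [0.00615186 0.01210121 0.01809235]
225 [[0.24, 0.161, -0.001], [0.572, 0.033, 0.277], [0.575, 0.037, 0.278]]
233 [[0.282, 0.146, 0.002], [0.572, 0.034, 0.252], [0.577, 0.037, 0.255]]
241 [[0.565, 0.033, 0.221], [0.571, 0.036, 0.226], [0.576, 0.039, 0.228]]
249 [[0.572, 0.031, 0.202], [0.572, 0.036, 0.2], [0.576, 0.04, 0.202]]
257 [[0.568, 0.034, 0.171], [0.573, 0.037, 0.174], [0.569, 0.045, 0.168]]
265 [[0.575, 0.032, 0.15], [0.57, 0.04, 0.143], [0.421, 0.108, -0.003]]
273 [[0.573, 0.034, 0.12], [0.575, 0.039, 0.121], [0.545, 0.057, 0.088]]
281 [[0.573, 0.036, 0.091], [0.574, 0.041, 0.091], [0.568, 0.049, 0.083]]
289 [[0.592, 0.029, 0.082], [0.599, 0.032, 0.087], [0.604, 0.035, 0.091]]
297 [[0.546, 0.049, 0.002], [0.544, 0.056, -0.003], [0.548, 0.06, 0.0]]
```

View pics/scene1.png

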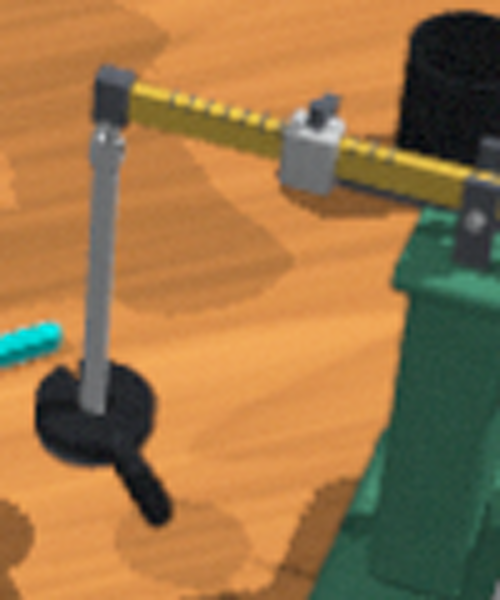

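View pics/top1.png

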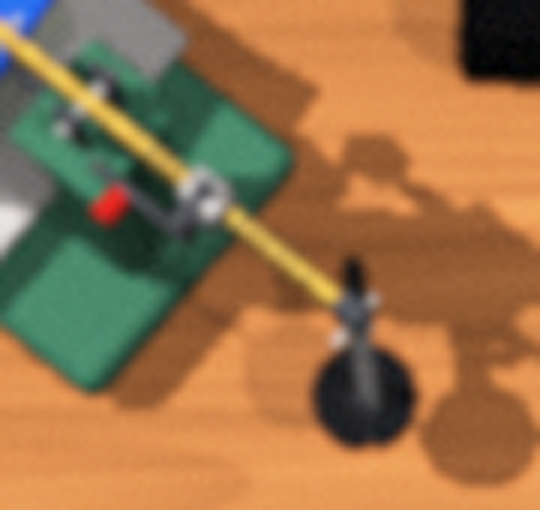

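Crops: the stem stands at scene crop (97,260), i.e. full (344,252). The black disc is at crop (95,410), lug end at (160,520), slot at upper-left (62,385). The beam runs from the tip at top crop (352,300) up-left to (5,30).

```bash
cat > b.py <<'E'
from m import *
I={n:np.load('last_'+n+'.npz') for n in ('scene','top')}
def dark(n,box,v):
    m=np.zeros((480,640)); x0,y0,x1,y1=box; k=I[n]['im'].max(2)<v; m[y0:y1,x0:x1]=k[y0:y1,x0:x1]; return m
ms={'scene':dark('scene',(328,270,364,308),75)}
ms['scene'][:,340:350][272:284]=np.where(True,ms['scene'][:,340:350][272:284],0)
st=I['scene']['im'][272:283,341:348]
ms['scene'][272:283,341:348]=1  # stem covers disc
for a in (1.,2.,3.): print(fit(ms,[.575,.037],a,.076,.09))
# beam line
for n,box in (('scene',(350,215,425,250)),('top',(255,180,308,222))):
    m=cmask(n,I[n]['im'],box,18,32,120); v,u=np.nonzero(m); 
    X=ray(n,np.c_[u,v],.287)[:,:2]; vx,vy,x,y=cv2.fitLine(X.astype(np.float32),cv2.DIST_HUBER,0,.001,.001).ravel()
    print(n,len(u),'beam yaw',np.degrees(np.arctan2(vy,vx)),'pt',x,y)
    Q=cloud(n,I[n]['d'])[m>0]; print('z',np.percentile(Q[:,2],[10,50,90]))
# stem axis in scene: columns by grey between wood; per row centroid
im=I['scene']['im'].astype(int); hsv=cv2.cvtColor(I['scene']['im'],cv2.COLOR_RGB2HSV)
for v in (240,250,260,270):
    s=hsv[v,335:356,1]; k=np.nonzero(s<90)[0]+335; w=90-s[k-335].astype(float)
    print(v,k.min(),k.max(),k.mean(),s.tolist())
# top: tip of the beam & green base edges
h=cv2.cvtColor(I['top']['im'],cv2.COLOR_RGB2HSV); m=((h[...,0]>60)&(h[...,0]<90)&(h[...,1]>90)).astype(np.uint8)
c=max(cv2.findContours(m,0,2)[0],key=cv2.contourArea); print(cv2.approxPolyDP(c,2,True)[:,0].tolist())
E
python3 b.py
```

```text
(array([0.56763843, 0.03834193, 3.20580316]), np.float64(77.53725490196078), [np.float64(473.0)])
(array([0.56757835, 0.03813234, 3.20831127]), np.float64(77.14509803921568), [np.float64(473.0)])
(array([0.5676111 , 0.03817961, 3.21002153]), np.float64(77.08627450980393), [np.float64(473.0)])
scene 480 beam yaw 49.49862 pt 0.62409323 0.11328162
z [0.28184841 0.29233574 0.30010189]
top 200 beam yaw 49.196926 pt 0.6526534 0.13794605
z [0.14646169 0.29617509 0.30166169]
240 343 348 345.5 [171, 167, 166, 164, 168, 167, 171, 145, 50, 7, 5, 9, 21, 86, 164, 164, 165, 167, 169, 165, 168]
250 343 347 345.0 [167, 165, 165, 167, 167, 167, 159, 119, 7, 2, 9, 7, 44, 164, 166, 165, 175, 166, 167, 170, 166]
260 342 346 344.0 [169, 165, 165, 166, 166, 168, 153, 52, 7, 7, 5, 36, 125, 167, 164, 164, 166, 164, 165, 162, 167]
270 335 345 341.8 [44, 115, 170, 167, 167, 163, 120, 9, 5, 9, 17, 96, 166, 165, 165, 164, 166, 163, 163, 162, 161]
[[257, 186], [252, 192], [259, 198], [260, 203], [246, 219], [265, 234], [287, 209], [280, 211], [272, 206], [269, 209], [265, 208], [263, 203], [266, 195], [278, 203], [265, 191], [264, 194], [260, 194]]
```

```bash
cat > go.py <<'E'
import sys,numpy as np
from scipy.spatial.transform import Rotation as Q
from bench import r
# usage: go.py x y z yaw_deg  (tool x along yaw, tool z down)
o=r.get_obs(); C=Q.from_rotvec(o['orientation'])
def cmd(p,yaw):
    a=np.radians(yaw); D=Q.from_matrix(np.array([[np.cos(a),np.sin(a),0],[np.sin(a),-np.cos(a),0],[0,0,-1.]]))
    return np.round(C.inv().apply(np.array(p)-o['tcp_pos'])*1000,1).tolist(),np.round((C.inv()*D).as_rotvec(),4).tolist()
if __name__=='__main__':
    v=list(map(float,sys.argv[1:]))
    for i in range(0,len(v),4): print(cmd(v[i:i+3],v[i+3]))
    x=C.as_matrix(); print('clock',o['clock'],'pos',o['tcp_pos'].round(4),'yaw',np.degrees(np.arctan2(x[1,0],x[0,0])).round(2),'F',o['contact_force'].round(2),'M',o['moment'].round(3),'w',o['grip_width'])
E
python3 go.py .490 -.3095 .12 -4
```

```text
([398.8, -253.6, 110.8], [-0.0016, 0.0004, 0.3186])
clock 0.1 pos [ 0.166  -0.6537  0.2304] yaw 14.25 F [-0.17 -0.33  0.73] M [ 0.029 -0.001 -0.011] w 0.08553945933469831
```

>>> play_rows(deltas=[[60,[50,-32,0],[0,0,0.04]],[60,[100,-64,0],[0,0,0.08]],[60,[150,-96,0],[0,0,0.12]],[60,[200,-128,0],[0,0,0.16]],[60,[250,-160,0],[0,0,0.2]],[60,[300,-191,30],[0,0,0.25]],[60,[350,-223,60],[0,0,0.3]],[60,[399,-253.5,100],[-0.0016,0,0.3186]]], squeeze=80)

```text
clock: 1.1
tcp_pos: [0.4831, -0.3173, 0.1388]
orientation: [3.139, -0.111, 0.001]
contact_force: [1.3, -0.1, 0.2]
grip_width: 0.0601
```

```bash
cat > lk.py <<'E'
import sys
from m import *
# crop look: lk.py name tag x0 y0 x1 y1 scale
n,tag=sys.argv[1:3]; b=list(map(int,sys.argv[3:7])); s=float(sys.argv[7])
im,d=grab(n); cv2.imwrite('pics/'+tag+'.png',cv2.resize(im[b[1]:b[3],b[0]:b[2],::-1],None,fx=s,fy=s,interpolation=cv2.INTER_CUBIC))
E
python3 go.py .490 -.3095 .12 -4 .490 -.3095 .005 -4
python3 - <<'E'
from m import *
im,d=grab('scene')
m=cmask('scene',im,(190,300,240,348),21,34,120); print(m.sum(),fit({'scene':m},[.555,-.313],0.,0,.014))
E
```

```text
([6.4, -8.3, 18.8], [0.0006, -0.0009, -0.0006])
([6.3, -8.3, 133.8], [0.0006, -0.0009, -0.0006])
clock 1.1 pos [ 0.4831 -0.3173  0.1388] yaw -4.03 F [ 1.32 -0.09  0.17] M [-0.047  0.004 -0.028] w 0.060069300144620946
459.0 (array([ 0.56113343, -0.31458019, -0.07385675]), np.float64(55.47843137254901), [np.float64(459.0)])
```

>>> play_rows(deltas=[[50,[6,-8,30],[0,0,0]],[50,[6,-8.3,70],[0,0,0]],[50,[6,-8.3,100],[0,0,0]],[50,[6,-8.3,120],[0,0,0]],[50,[6,-8.3,130],[0,0,0]],[50,[6,-8.3,134],[0,0,0]],[50,[6,-8.3,134],[0,0,0]]])

```text
clock: 2.02
tcp_pos: [0.4929, -0.2996, 0.0004]
orientation: [-3.133, 0.096, 0.003]
contact_force: [-0.5, 0.0, 0.4]
grip_width: 0.0498
```

```bash
python3 lk.py scene g1 160 260 280 360 6; python3 go.py .490 -.3095 .005 -4
```

```text
([-2.5, 9.9, -4.4], [-0.0063, 0.0013, 0.0084])
clock 2.075 pos [ 0.4931 -0.2997  0.0007] yaw -3.52 F [ 0.6  -0.32 -0.17] M [ 0.048 -0.046  0.018] w 0.05019746313600772
```

View pics/g1.png

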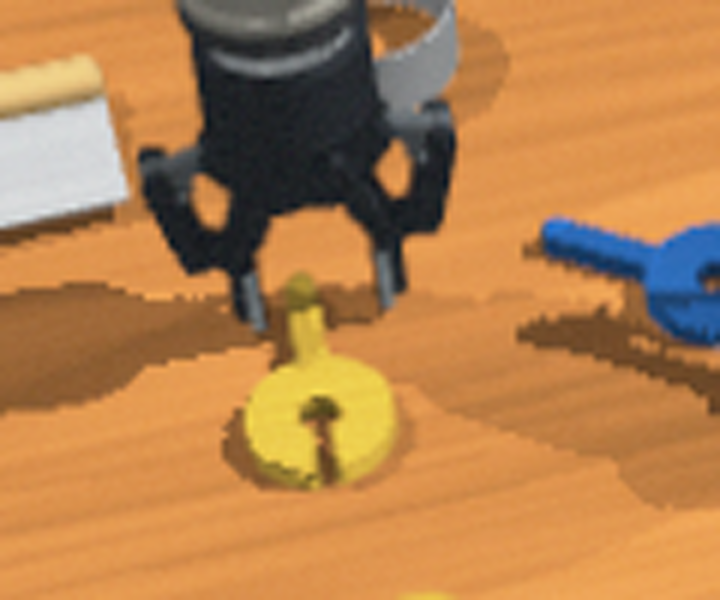

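The brass lug is at crop (305,300) and the finger midpoint about (322,310), so the gripper is roughly 9 mm too far to +y. Readings agree, so I correct and then close.

>>> play_rows(deltas=[[50,[-2.5,9.9,-3.5],[-0.006,0,-0.004]],[50,[-2.5,9.9,-3.5],[-0.006,0,-0.004]],[50,[-2.5,9.9,-3.5],[-0.006,0,-0.004]],[50,[-2.5,9.9,-3.5],[-0.006,0,-0.004]]])

```text
clock: 2.58
tcp_pos: [0.49, -0.3093, 0.0042]
orientation: [-3.14, 0.09, 0.002]
contact_force: [0.0, -0.2, -0.2]
grip_width: 0.05
```

```bash
python3 go.py .490 -.3095 .004 -4.1
```

```text
([-0.0, 0.2, 0.2], [-0.0005, 0.0012, 0.0144])
clock 2.575 pos [ 0.49   -0.3093  0.0042] yaw -3.28 F [ 0.03 -0.17 -0.18] M [-0.075 -0.025 -0.051] w 0.050010203876549156
```

>>> play_rows(deltas=[[25,[0,0,0],[0,0,0.014]],[18,[0,0,0],[0,0,0.014]],[8,[0,0,0],[0,0,0.014]],[8,[0,0,0],[0,0,0.014]],[8,[0,0,0],[0,0,0.014]],[8,[0,0,0],[0,0,0.014]]], squeeze=80)

```text
clock: 3.32
tcp_pos: [0.49, -0.3091, 0.0043]
orientation: [-3.139, 0.112, 0.002]
contact_force: [-1.6, 1.2, 4.9]
grip_width: 0.0118
```

>>> play_rows(deltas=[[8,[0,0,-10],[0,0,0]],[8,[0,0,-30],[0,0,0]],[8,[0,0,-60],[0,0,0]],[8,[0,0,-90],[0,0,0]],[8,[0,0,-110],[0,0,0]],[8,[0,0,-116],[0,0,0]],[8,[0,0,-116],[0,0,0]],[8,[0,0,-116],[0,0,0]]])

```text
clock: 4.32
tcp_pos: [0.4895, -0.3089, 0.1194]
orientation: [-3.138, 0.112, 0.005]
contact_force: [-0.5, -0.9, -3.7]
grip_width: 0.0113
```

```bash
python3 lk.py scene g2 160 220 280 320 6; python3 go.py .47 -.12 .14 49.3
```

```text
([-32.9, -187.1, -20.3], [-0.0027, 0.0022, -0.9315])
clock 4.375 pos [ 0.4895 -0.3089  0.1193] yaw -4.07 F [-0.31 -0.39 -3.08] M [-0.017  0.157  0.02 ] w 0.011331468118851603
```

View pics/g2.png

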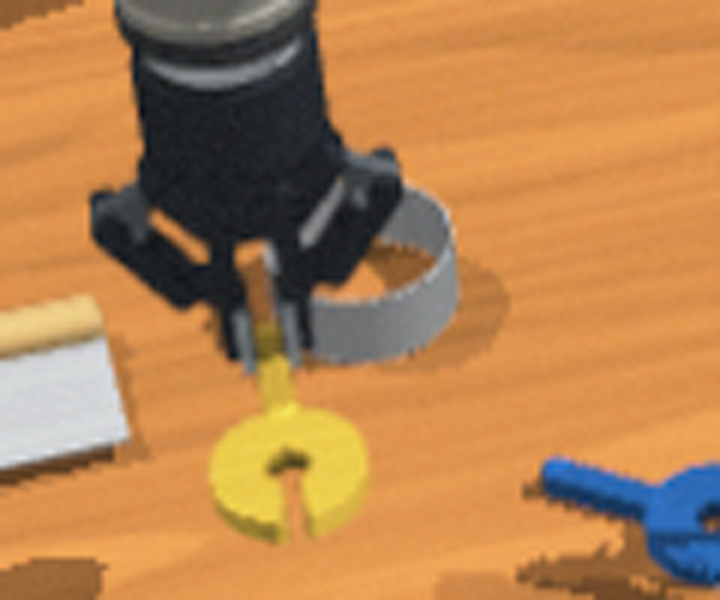

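The brass is held level-looking at crop (288,465), its slot pointing towards the camera. I check tilt and height by depth and the silhouette fit.

```bash
cat > pl.py <<'E'
from m import *
import sys
def held(n,im,d,box):
    m=cmask(n,im,box,19,36,120); m2=cv2.erode(m.astype(np.uint8),np.ones((3,3)))>0
    q=cloud(n,d)[m2]; med=np.median(q[:,2]); q=q[abs(q[:,2]-med)<.02]
    c=q.mean(0)
    for _ in range(3):
        A=np.c_[q[:,:2]-c[:2],np.ones(len(q))]; k=np.linalg.lstsq(A,q[:,2],rcond=None)[0]; e=q[:,2]-A@k; q=q[abs(e)<2.5*e.std()]
    return m,c,k,e.std(),len(q)
if __name__=='__main__':
    n=sys.argv[1]; box=tuple(map(int,sys.argv[2:6])); c0=list(map(float,sys.argv[6:9])); zb=float(sys.argv[9])
    im,d=grab(n); m,c,k,s,N=held(n,im,d,box); print('plane at',c.round(4),'slopes',k.round(4),s,N)
    print(fit({n:m},c0[:2],c0[2],zb,zb+.014))
E
python3 pl.py scene 185 280 235 315 .5615 -.314 -.07 .115;python3 pl.py top 390 200 425 270 .5615 -.314 -.07 .115
```

```text
plane at [ 0.5623 -0.315   0.1273] slopes [-0.0207  0.0101  0.1278] 0.002463278690530851 333
(array([ 0.56264448, -0.31504659, -0.06847512]), np.float64(68.95294117647059), [np.float64(497.0)])
plane at [ 0.6889 -0.3001  0.0096] slopes [-0.0362 -0.069   0.0096] 0.004919401541580682 61
(array([ 0.56410019, -0.31305811, -0.7755469 ]), np.float64(365.7098039215686), [np.float64(252.0)])
```

```bash
python3 go.py .515 -.16 .13 49.3 .5564 -.0489 .108 49.3
```

```text
([14.7, -150.4, -10.4], [-0.0025, 0.002, -0.9316])
([48.1, -264.1, 11.6], [-0.0025, 0.002, -0.9316])
clock 4.475 pos [ 0.4897 -0.309   0.1194] yaw -4.08 F [ 0.27  0.26 -3.74] M [0.053 0.197 0.01 ] w 0.011250404176272563
```

>>> play_rows(deltas=[[8,[2,-20,-5],[0,0,-0.13]],[8,[4,-42,-10],[0,0,-0.28]],[8,[6,-65,-10],[0,0,-0.43]],[8,[8,-90,-10],[0,0,-0.58]],[8,[11,-115,-10],[0,0,-0.73]],[8,[13,-138,-10],[0,0,-0.86]],[8,[14.7,-150,-10],[-0.0025,0.002,-0.93]],[8,[14.7,-150,-10],[-0.0025,0.002,-0.93]]])

```text
clock: 5.48
tcp_pos: [0.5151, -0.1599, 0.1294]
orientation: [-2.856, -1.308, -0.0]
contact_force: [-0.5, -0.6, -2.7]
grip_width: 0.0115
```

>>> play_rows(deltas=[[8,[0,0,0],[0,0,0]],[8,[0,0,0],[0,0,0]]])

```text
clock: 5.72
tcp_pos: [0.5149, -0.161, 0.1293]
orientation: [2.858, 1.305, -0.001]
contact_force: [-0.1, -0.0, -2.3]
grip_width: 0.0112
```

```bash
python3 go.py .5564 -.0489 .108 49.3
```

```text
([111.9, -42.0, 21.3], [-0.0001, 0.0004, -0.0036])
clock 5.725 pos [ 0.5149 -0.161   0.1293] yaw 49.09 F [-0.11 -0.01 -2.27] M [-0.174  0.147  0.02 ] w 0.011190809786931702
```

>>> play_rows(deltas=[[8,[25,-9,4],[0,0,-0.0036]],[8,[55,-20,9],[0,0,-0.0036]],[8,[85,-31,15],[0,0,-0.0036]],[8,[105,-39,19],[0,0,-0.0036]],[8,[112,-42,21.3],[0,0,-0.0036]],[8,[112,-42,21.3],[0,0,-0.0036]],[8,[112,-42,21.3],[0,0,-0.0036]],[8,[112,-42,21.3],[0,0,-0.0036]]])

```text
clock: 6.72
tcp_pos: [0.5563, -0.0501, 0.1081]
orientation: [2.856, 1.308, -0.001]
contact_force: [-0.7, -0.0, -4.2]
grip_width: 0.0112
```

```bash
python3 lk.py scene s1 310 200 430 320 5; python3 go.py .5564 -.0489 .108 49.3
python3 - <<'E'
from m import *
from pl import held
I=np.load('last_scene.npz'); m,c,k,s,N=held('scene',I['im'],I['d'],(315,260,370,320)); print(c,k,s,N)
E
```

```text
([0.7, -0.6, 0.1], [0.0002, 0.0006, -0.0015])
clock 6.775 pos [ 0.5564 -0.0498  0.1081] yaw 49.22 F [-0.38  0.05 -3.37] M [-0.166  0.152  0.01 ] w 0.011205994406586444
[ 0.60568237 -0.00079441  0.11504942] [ 6.23001662e-05 -1.42808448e-02  1.15325891e-01] 0.0023313116938636926 353
```

View pics/s1.png

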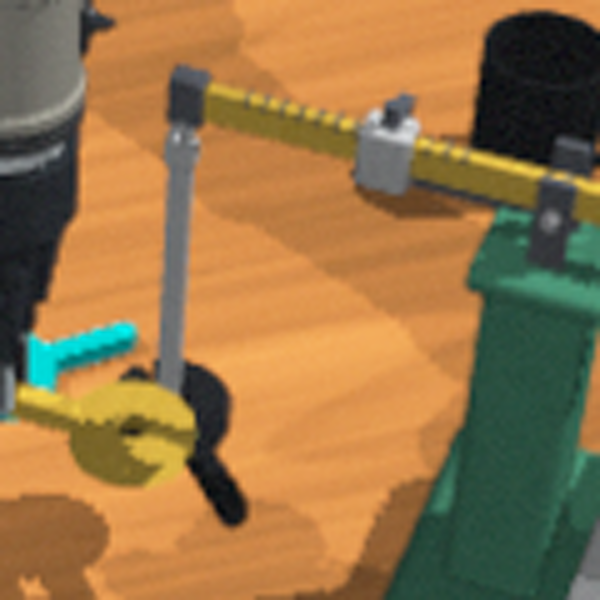

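The disc at crop (133,430) sits beside the stem (crop 175,300), before the beam and clear of everything. I approach sideways to feel the stem.

>>> play_rows(deltas=[[8,[0.7,-4,0],[0,0,0]],[8,[0.7,-8,0],[0,0,0]],[8,[0.7,-9.5,0],[0,0,0]],[8,[0.7,-9.5,0],[0,0,0]],[8,[0.7,-9.5,0],[0,0,0]],[8,[0.7,-9.5,0],[0,0,0]]])

```text
clock: 7.52
tcp_pos: [0.5497, -0.0432, 0.1081]
orientation: [2.856, 1.308, -0.001]
contact_force: [-0.0, 1.0, -4.1]
grip_width: 0.011
```

```bash
cat > f.py <<'E'
from go import *
u=np.array([np.cos(np.radians(49.3)),np.sin(np.radians(49.3))]); n=np.array([-u[1],u[0]])
F=o['contact_force'];p=o['tcp_pos'];M=o['moment']
print('s',(p[:2]@u*1e3).round(2),'lat',(p[:2]@n*1e3).round(2),'z',(p[2]*1e3).round(2),'yaw',np.degrees(np.arctan2(*C.as_matrix()[1::-1,0])).round(2),'Fs',(F[:2]@u).round(2),'Fn',(F[:2]@n).round(2),'Fz',F[2].round(2),'M',M.round(3),'w',o['grip_width'].round(4),'t',o['clock'])
E
python3 f.py
```

```text
Traceback (most recent call last):
  File "f.py", line 4, in <module>
    print('s',(p[:2]@u*1e3).round(2),'lat',(p[:2]@n*1e3).round(2),'z',(p[2]*1e3).round(2),'yaw',np.degrees(np.arctan2(*C.as_matrix()[1::-1,0])).round(2),'Fs',(F[:2]@u).round(2),'Fn',(F[:2]@n).round(2),'Fz',F[2].round(2),'M',M.round(3),'w',o['grip_width'].round(4),'t',o['clock'])
                                                                                                                                                                                                                                               ^^^^^^^^^^^^^^^^^^^^^
AttributeError: 'float' object has no attribute 'round'
```

>>> play_rows(deltas=[[8,[0,-0.7,0],[0,0,0]],[8,[0,-1.5,0],[0,0,0]],[8,[0,-1.5,0],[0,0,0]],[8,[0,-1.5,0],[0,0,0]]])

```text
clock: 8.02
tcp_pos: [0.5486, -0.0422, 0.1081]
orientation: [2.856, 1.308, -0.001]
contact_force: [0.4, -0.3, -2.6]
grip_width: 0.0112
```

```bash
python3 f.py
```

```text
Traceback (most recent call last):
  File "f.py", line 4, in <module>
    print('s',(p[:2]@u*1e3).round(2),'lat',(p[:2]@n*1e3).round(2),'z',(p[2]*1e3).round(2),'yaw',np.degrees(np.arctan2(*C.as_matrix()[1::-1,0])).round(2),'Fs',(F[:2]@u).round(2),'Fn',(F[:2]@n).round(2),'Fz',F[2].round(2),'M',M.round(3),'w',o['grip_width'].round(4),'t',o['clock'])
                                                                                                                                                                                                                                               ^^^^^^^^^^^^^^^^^^^^^
AttributeError: 'float' object has no attribute 'round'
```

```bash
sed -i "s/o\['grip_width'\].round(4)/round(o['grip_width'],4)/" f.py; python3 f.py
```

```text
s 325.73 lat -443.44 z 108.14 yaw 49.21 Fs 0.04 Fn -0.5 Fz -2.61 M [-0.125  0.073 -0.028] w 0.0112 t 8.025
```

>>> play_rows(deltas=[[8,[0,-1,0],[0,0,0]],[8,[0,-1,0],[0,0,0]],[8,[0,-1,0],[0,0,0]]])

```text
clock: 8.4
tcp_pos: [0.5478, -0.0416, 0.1082]
orientation: [2.856, 1.308, -0.001]
contact_force: [0.1, 0.9, -3.7]
grip_width: 0.0115
```

```bash
python3 f.py
```

```text
s 325.72 lat -442.41 z 108.17 yaw 49.21 Fs 0.73 Fn 0.53 Fz -3.72 M [-0.152  0.107  0.041] w 0.0115 t 8.4
```

>>> play_rows(deltas=[[8,[0,-1,0],[0,0,0]],[8,[0,-1,0],[0,0,0]],[8,[0,-1,0],[0,0,0]]])

```text
clock: 8.78
tcp_pos: [0.5471, -0.0409, 0.1082]
orientation: [2.856, 1.308, -0.001]
contact_force: [0.1, 1.3, -3.6]
grip_width: 0.0111
```

```bash
python3 f.py
```

```text
s 325.77 lat -441.4 z 108.16 yaw 49.22 Fs 1.0 Fn 0.76 Fz -3.62 M [-0.111  0.111 -0.   ] w 0.0111 t 8.775
```

>>> play_rows(deltas=[[8,[0,-1,0],[0,0,0]],[8,[0,-1,0],[0,0,0]],[8,[0,-1,0],[0,0,0]]])

```text
clock: 9.15
tcp_pos: [0.5463, -0.0403, 0.1082]
orientation: [2.856, 1.308, -0.0]
contact_force: [-0.5, -0.3, -3.3]
grip_width: 0.0114
```

```bash
python3 f.py
```

```text
s 325.74 lat -440.46 z 108.18 yaw 49.21 Fs -0.58 Fn 0.18 Fz -3.33 M [-0.227  0.095 -0.027] w 0.0114 t 9.15
```

>>> play_rows(deltas=[[8,[0,-1,0],[0,0,0]],[8,[0,-1,0],[0,0,0]],[8,[0,-1,0],[0,0,0]]])

```text
clock: 9.52
tcp_pos: [0.5457, -0.0397, 0.1082]
orientation: [2.856, 1.308, -0.0]
contact_force: [0.9, -1.5, -4.4]
grip_width: 0.0112
```

```bash
python3 f.py
```

```text
s 325.71 lat -439.59 z 108.22 yaw 49.2 Fs -0.59 Fn -1.67 Fz -4.41 M [-0.303  0.022 -0.088] w 0.0112 t 9.525
```

>>> play_rows(deltas=[[8,[0,-0.4,0],[0,0,0]],[8,[0,-0.4,0],[0,0,0]],[8,[0,-0.4,0],[0,0,0]]])

```text
clock: 9.9
tcp_pos: [0.5455, -0.0395, 0.1082]
orientation: [2.856, 1.307, -0.0]
contact_force: [0.5, -0.5, -3.5]
grip_width: 0.0112
```

```bash
python3 f.py
```

```text
s 325.71 lat -439.31 z 108.24 yaw 49.2 Fs -0.05 Fn -0.64 Fz -3.53 M [-0.367  0.036 -0.093] w 0.0112 t 9.9
```

```bash
cat > av.py <<'E'
from bench import r
import numpy as np, sys
u=np.array([np.cos(np.radians(49.3)),np.sin(np.radians(49.3))]); n=np.array([-u[1],u[0]]); L=[]
for i in range(int(sys.argv[1]) if len(sys.argv)>1 else 8):
    r.grab_frame('top'); o=r.get_obs(); p=o['tcp_pos']; F=o['contact_force']; M=o['moment']
    L.append([p[:2]@u*1e3,p[:2]@n*1e3,p[2]*1e3,F[:2]@u,F[:2]@n,F[2],M[:2]@u,M[:2]@n,M[2]])
L=np.array(L); print('s lat z | Fs Fn Fz | Ms Mn Mz'); print(L.mean(0).round(3)); print((L.std(0)/len(L)**.5).round(3),'t',o['clock'],'w',round(o['grip_width'],4))
E
python3 av.py
```

```text
s lat z | Fs Fn Fz | Ms Mn Mz
[ 3.25726e+02 -4.39243e+02  1.08240e+02 -3.59000e-01 -1.35500e+00
 -3.69600e+00 -2.68000e-01  2.22000e-01 -9.40000e-02]
[0.006 0.005 0.005 0.2   0.08  0.145 0.01  0.011 0.005] t 10.3 w 0.0111
```

>>> play_rows(deltas=[[8,[0,1.6,0],[0,0,0]],[8,[0,1.6,0],[0,0,0]],[8,[0,1.6,0],[0,0,0]],[8,[0,1.6,0],[0,0,0]]])

```text
clock: 10.8
tcp_pos: [0.5465, -0.0404, 0.1082]
orientation: [2.856, 1.308, -0.001]
contact_force: [1.0, 0.1, -2.8]
grip_width: 0.0113
```

```bash
python3 av.py
```

```text
s lat z | Fs Fn Fz | Ms Mn Mz
[ 3.25715e+02 -4.40785e+02  1.08227e+02 -2.67000e-01 -1.04000e-01
 -3.56700e+00  1.20000e-02  1.84000e-01  6.00000e-03]
[0.005 0.014 0.004 0.213 0.146 0.101 0.01  0.01  0.012] t 11.2 w 0.0116
```

>>> play_rows(deltas=[[8,[0,1.5,0],[0,0,0]],[8,[0,1.5,0],[0,0,0]],[8,[0,1.5,0],[0,0,0]],[8,[0,1.5,0],[0,0,0]]])

```text
clock: 11.7
tcp_pos: [0.5477, -0.0415, 0.1082]
orientation: [2.856, 1.308, -0.0]
contact_force: [0.1, -0.2, -3.7]
grip_width: 0.0113
```

```bash
python3 av.py
```

```text
s lat z | Fs Fn Fz | Ms Mn Mz
[ 3.25725e+02 -4.42287e+02  1.08233e+02  1.89000e-01  1.76000e-01
 -3.36200e+00  4.00000e-03  1.77000e-01  4.00000e-03]
[0.006 0.006 0.004 0.119 0.122 0.131 0.008 0.01  0.01 ] t 12.1 w 0.0113
```

>>> play_rows(deltas=[[8,[-10,3,0],[0,0,-0.0015]],[8,[-25,3,0],[0,0,-0.0015]],[8,[-40,3,0],[0,0,-0.0015]],[8,[-48,3,0],[0,0,-0.0015]],[8,[-48,2,0],[0,0,-0.0015]],[8,[-48,0,0],[0,0,-0.0015]],[8,[-48,0,0],[0,0,-0.0015]],[8,[-48,0,0],[0,0,-0.0015]]])

```text
clock: 13.1
tcp_pos: [0.5166, -0.0774, 0.1083]
orientation: [2.854, 1.311, 0.0]
contact_force: [0.2, 0.1, -4.0]
grip_width: 0.011
```

>>> play_rows(deltas=[[8,[0,-10,2],[0,0,0]],[8,[0,-22,4],[0,0,0]],[8,[0,-32,6],[0,0,0]],[8,[0,-36.1,7],[0,0,0]],[8,[0,-36.1,7],[0,0,0]],[8,[0,-36.1,7],[0,0,0]],[8,[0,-36.1,7],[0,0,0]]])

```text
clock: 13.98
tcp_pos: [0.4895, -0.0542, 0.1013]
orientation: [2.854, 1.31, 0.001]
contact_force: [-0.7, -0.9, -4.5]
grip_width: 0.0113
```

```bash
python3 f.py; python3 av.py 6; python3 lk.py scene s2 300 200 400 310 6;python3 - <<'E'
from m import *
from pl import held
I=np.load('last_scene.npz'); m,c,k,s,N=held('scene',I['im'],I['d'],(305,255,370,320)); print(c,k,s,N)
E
```

```text
s 278.15 lat -406.44 z 101.29 yaw 49.3 Fs -1.13 Fn -0.01 Fz -4.47 M [-0.134  0.1    0.017] w 0.0113 t 13.975
s lat z | Fs Fn Fz | Ms Mn Mz
[ 2.78152e+02 -4.06224e+02  1.01257e+02 -3.12000e-01 -9.60000e-02
 -3.84200e+00  1.40000e-02  2.21000e-01 -1.70000e-02]
[0.007 0.037 0.011 0.239 0.132 0.132 0.017 0.01  0.011] t 14.275 w 0.0109
[ 0.53752117 -0.00533858  0.10799179] [-0.01478983 -0.0152648   0.10803778] 0.0026298662860321674 325
```

View pics/s2.png

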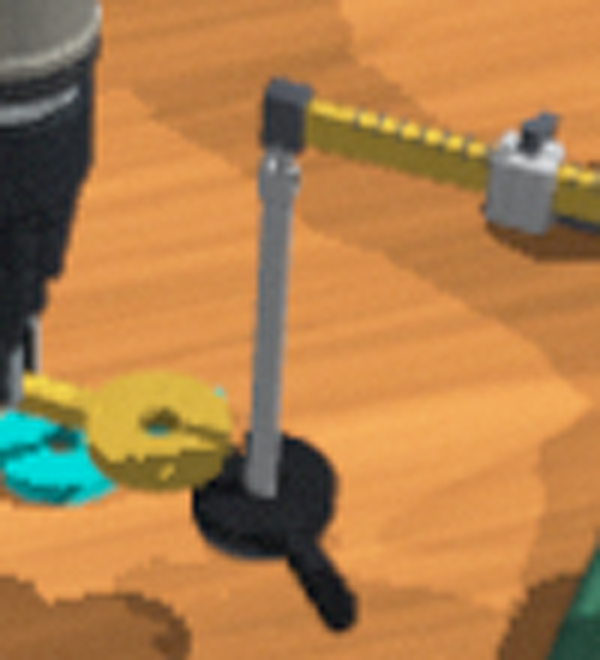

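The slot at crop (205,430) points straight at the stem (crop 262,470). The disc is above the black weight and droops about 1.2°. I level it and edge in.

>>> play_rows(deltas=[[8,[3,0,0],[0,0.01,0]],[8,[6,0,0],[0,0.02,0]],[8,[8,0,0],[0,0.02,0]],[8,[9,0,0],[0,0.02,0]],[8,[10,0,0],[0,0.02,0]],[8,[10,0,0],[0,0.02,0]]])

```text
clock: 15.08
tcp_pos: [0.4958, -0.0462, 0.1012]
orientation: [-2.848, -1.308, -0.029]
contact_force: [0.2, -1.4, -3.2]
grip_width: 0.0114
```

```bash
python3 av.py 5
```

```text
s lat z | Fs Fn Fz | Ms Mn Mz
[ 2.88117e+02 -4.06065e+02  1.01232e+02  5.90000e-02 -1.34000e-01
 -3.14600e+00  4.00000e-03  2.38000e-01 -4.00000e-03]
[0.02  0.008 0.005 0.122 0.301 0.152 0.012 0.012 0.017] t 15.325 w 0.0108
```

>>> play_rows(deltas=[[8,[1,0,0],[0,0,0]],[8,[2,0,0],[0,0,0]],[8,[2,0,0],[0,0,0]],[8,[2,0,0],[0,0,0]]])

```text
clock: 15.82
tcp_pos: [0.497, -0.0449, 0.1013]
orientation: [-2.848, -1.308, -0.028]
contact_force: [0.6, 0.3, -3.3]
grip_width: 0.0106
```

```bash
python3 av.py 5
```

```text
s lat z | Fs Fn Fz | Ms Mn Mz
[ 2.90074e+02 -4.06076e+02  1.01270e+02 -9.40000e-02 -3.50000e-02
 -3.15300e+00 -5.00000e-03  2.62000e-01 -1.10000e-02]
[0.005 0.007 0.007 0.152 0.181 0.161 0.011 0.005 0.006] t 16.075 w 0.0117
```

>>> play_rows(deltas=[[8,[1,0,0],[0,0,0]],[8,[2,0,0],[0,0,0]],[8,[2,0,0],[0,0,0]],[8,[2,0,0],[0,0,0]]])

```text
clock: 16.58
tcp_pos: [0.4983, -0.0434, 0.1013]
orientation: [-2.848, -1.308, -0.028]
contact_force: [-0.9, -0.3, -3.0]
grip_width: 0.0115
```

```bash
python3 av.py 4
```

```text
s lat z | Fs Fn Fz | Ms Mn Mz
[ 2.92037e+02 -4.06080e+02  1.01297e+02 -1.63000e-01  2.58000e-01
 -3.54700e+00 -7.00000e-03  2.13000e-01 -1.00000e-02]
[0.01  0.007 0.004 0.07  0.422 0.181 0.018 0.009 0.014] t 16.775 w 0.0111
```

>>> play_rows(deltas=[[8,[1,0,0],[0,0,0]],[8,[2,0,0],[0,0,0]],[8,[2,0,0],[0,0,0]],[8,[2,0,0],[0,0,0]]])

```text
clock: 17.27
tcp_pos: [0.4996, -0.0418, 0.1013]
orientation: [-2.848, -1.308, -0.028]
contact_force: [-0.4, 0.2, -3.6]
grip_width: 0.0111
```

```bash
python3 av.py 4
```

```text
s lat z | Fs Fn Fz | Ms Mn Mz
[ 2.94005e+02 -4.06074e+02  1.01333e+02  2.66000e-01  2.32000e-01
 -3.44200e+00 -2.20000e-02  2.35000e-01  2.00000e-02]
[0.005 0.005 0.005 0.117 0.489 0.198 0.006 0.011 0.009] t 17.475 w 0.0112
```

>>> play_rows(deltas=[[8,[1,0,0],[0,0,0]],[8,[2,0,0],[0,0,0]],[8,[3,0,0],[0,0,0]],[8,[3,0,0],[0,0,0]]])

```text
clock: 17.98
tcp_pos: [0.5016, -0.0395, 0.1014]
orientation: [-2.848, -1.308, -0.029]
contact_force: [-1.1, 0.2, -3.7]
grip_width: 0.0113
```

```bash
python3 av.py 4
```

```text
s lat z | Fs Fn Fz | Ms Mn Mz
[ 2.96982e+02 -4.06063e+02  1.01377e+02 -2.70000e-02  2.85000e-01
 -3.40100e+00  3.00000e-03  2.34000e-01 -2.00000e-02]
[0.029 0.001 0.007 0.142 0.092 0.184 0.009 0.004 0.021] t 18.175 w 0.0114
```

>>> play_rows(deltas=[[8,[1,0,0],[0,0,0]],[8,[2,0,0],[0,0,0]],[8,[3,0,0],[0,0,0]],[8,[3,0,0],[0,0,0]]])

```text
clock: 18.68
tcp_pos: [0.5035, -0.0373, 0.1014]
orientation: [-2.848, -1.308, -0.028]
contact_force: [-0.0, -0.6, -2.6]
grip_width: 0.0112
```

```bash
python3 av.py 4; python3 lk.py scene s3 310 250 380 310 8
```

```text
s lat z | Fs Fn Fz | Ms Mn Mz
[ 2.99936e+02 -4.06029e+02  1.01412e+02  3.80000e-02  1.07000e-01
 -2.82800e+00  2.20000e-02  2.55000e-01 -1.00000e-02]
[0.021 0.007 0.004 0.283 0.147 0.044 0.011 0.021 0.004] t 18.875 w 0.0116
```

View pics/s3.png

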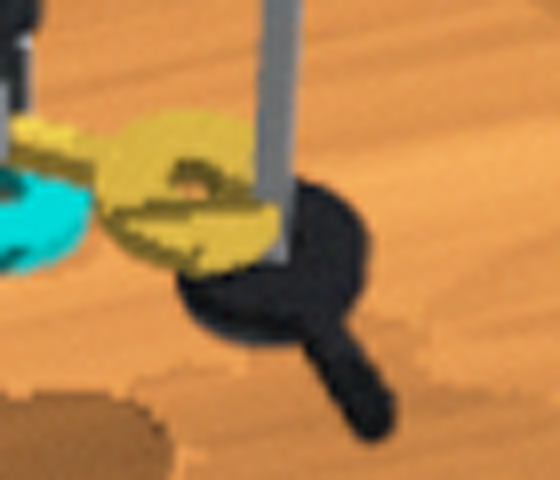

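The stem (crop 275,190) is entering the slot, with the near half of the disc overlapping it at (280,215) and no contact force. I continue.

>>> play_rows(deltas=[[8,[2,0,0],[0,0,0]],[8,[4,0,0],[0,0,0]],[8,[5,0,0],[0,0,0]],[8,[5,0,0],[0,0,0]]])

```text
clock: 19.42
tcp_pos: [0.5068, -0.0335, 0.1015]
orientation: [-2.848, -1.308, -0.028]
contact_force: [-0.2, -0.1, -2.8]
grip_width: 0.0113
```

```bash
python3 av.py 4
```

```text
s lat z | Fs Fn Fz | Ms Mn Mz
[ 3.04866e+02 -4.06052e+02  1.01501e+02 -3.20000e-01  3.15000e-01
 -3.43700e+00 -6.10000e-02  2.14000e-01  2.00000e-03]
[0.022 0.004 0.004 0.189 0.172 0.14  0.007 0.025 0.017] t 19.625 w 0.0114
```

>>> play_rows(deltas=[[8,[2,0,0],[0,0,0]],[8,[4,0,0],[0,0,0]],[8,[6,0,0],[0,0,0]],[8,[6,0,0],[0,0,0]]])

```text
clock: 20.12
tcp_pos: [0.5107, -0.0289, 0.1016]
orientation: [-2.848, -1.308, -0.028]
contact_force: [0.3, -0.6, -4.1]
grip_width: 0.0114
```

```bash
python3 av.py 4
```

```text
s lat z | Fs Fn Fz | Ms Mn Mz
[ 3.10800e+02 -4.06046e+02  1.01592e+02 -7.30000e-02  6.10000e-02
 -3.31900e+00 -3.00000e-03  2.48000e-01  8.00000e-03]
[0.041 0.008 0.004 0.146 0.257 0.297 0.005 0.018 0.016] t 20.325 w 0.0112
```

>>> play_rows(deltas=[[8,[2,0,0],[0,0,0]],[8,[4,0,0],[0,0,0]],[8,[6,0,0],[0,0,0]],[8,[6,0,0],[0,0,0]]])

```text
clock: 20.82
tcp_pos: [0.5146, -0.0244, 0.1018]
orientation: [-2.848, -1.308, -0.028]
contact_force: [-0.7, 0.1, -3.2]
grip_width: 0.0113
```

```bash
python3 av.py 4
```

```text
s lat z | Fs Fn Fz | Ms Mn Mz
[ 3.16702e+02 -4.06036e+02  1.01679e+02 -1.11000e-01  2.74000e-01
 -3.35800e+00 -2.00000e-03  2.61000e-01 -1.30000e-02]
[0.036 0.006 0.008 0.269 0.073 0.152 0.004 0.01  0.01 ] t 21.025 w 0.0113
```

>>> play_rows(deltas=[[8,[2,0,0],[0,0,0]],[8,[4,0,0],[0,0,0]],[8,[6,0,0],[0,0,0]],[8,[8,0,0],[0,0,0]],[8,[8,0,0],[0,0,0]]])

```text
clock: 21.65
tcp_pos: [0.5196, -0.0185, 0.1018]
orientation: [-2.848, -1.307, -0.028]
contact_force: [-0.9, 1.3, -3.8]
grip_width: 0.0109
```

```bash
python3 av.py 4
```

```text
s lat z | Fs Fn Fz | Ms Mn Mz
[ 3.24570e+02 -4.06009e+02  1.01795e+02  7.00000e-02 -9.19000e-01
 -3.29300e+00 -2.00000e-03  2.40000e-01 -5.00000e-03]
[0.037 0.007 0.004 0.188 0.324 0.341 0.006 0.02  0.026] t 21.85 w 0.0113
```

>>> play_rows(deltas=[[8,[1,0,0],[0,0,0]],[8,[2,0,0],[0,0,0]],[8,[2,0,0],[0,0,0]]])

```text
clock: 22.22
tcp_pos: [0.5208, -0.0171, 0.1019]
orientation: [-2.848, -1.307, -0.028]
contact_force: [0.1, 0.6, -3.2]
grip_width: 0.011
```

```bash
python3 av.py 5
```

```text
s lat z | Fs Fn Fz | Ms Mn Mz
[ 3.26496e+02 -4.06028e+02  1.01833e+02  1.03000e-01  3.57000e-01
 -3.66900e+00  1.30000e-02  2.45000e-01 -1.90000e-02]
[0.021 0.008 0.003 0.177 0.225 0.234 0.009 0.009 0.013] t 22.475 w 0.011
```

>>> play_rows(deltas=[[8,[1,0,0],[0,0,0]],[8,[1.5,0,0],[0,0,0]],[8,[1.5,0,0],[0,0,0]]])

```text
clock: 22.85
tcp_pos: [0.5218, -0.016, 0.1019]
orientation: [-2.848, -1.307, -0.028]
contact_force: [0.6, -0.9, -3.3]
grip_width: 0.0112
```

```bash
python3 av.py 5
```

```text
s lat z | Fs Fn Fz | Ms Mn Mz
[ 3.27944e+02 -4.06054e+02  1.01857e+02 -8.10000e-02  3.86000e-01
 -3.51800e+00 -6.00000e-03  2.27000e-01  7.00000e-03]
[0.016 0.006 0.002 0.148 0.092 0.201 0.012 0.009 0.016] t 23.1 w 0.0111
```

>>> play_rows(deltas=[[8,[1,0,0],[0,0,0]],[8,[1.2,0,0],[0,0,0]],[8,[1.2,0,0],[0,0,0]]])

```text
clock: 23.48
tcp_pos: [0.5225, -0.0152, 0.1019]
orientation: [-2.848, -1.307, -0.027]
contact_force: [0.9, -0.4, -3.3]
grip_width: 0.011
```

```bash
python3 av.py 4; python3 lk.py scene s4 310 250 380 310 8
```

```text
s lat z | Fs Fn Fz | Ms Mn Mz
[ 3.29123e+02 -4.06045e+02  1.01878e+02  1.48000e-01 -2.16000e-01
 -3.59300e+00  3.70000e-02  1.99000e-01 -2.40000e-02]
[0.007 0.007 0.009 0.219 0.166 0.304 0.019 0.013 0.007] t 23.675 w 0.0115
```

View pics/s4.png

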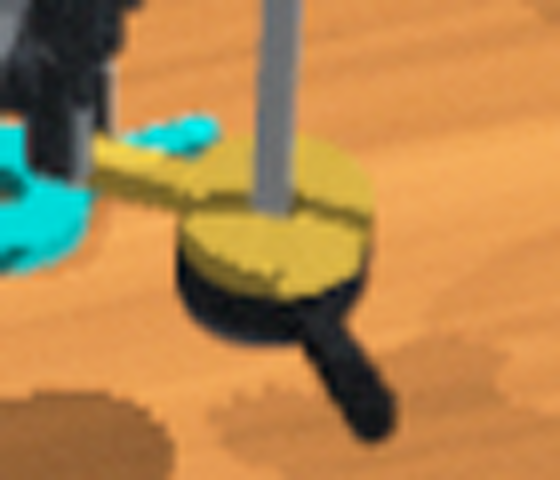

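The brass (crop 180–373 wide, centre ≈276) surrounds the stem (≈273), centred over the black disc with the slot toward +x. I lower gently.

>>> play_rows(deltas=[[8,[0,0,2],[0,0,0]],[8,[0,0,4],[0,0,0]],[8,[0,0,5],[0,0,0]],[8,[0,0,5],[0,0,0]]])

```text
clock: 24.22
tcp_pos: [0.5224, -0.0152, 0.0967]
orientation: [-2.848, -1.307, -0.027]
contact_force: [-0.0, 1.0, -3.3]
grip_width: 0.0113
```

```bash
python3 av.py 4
```

```text
s lat z | Fs Fn Fz | Ms Mn Mz
[ 3.29229e+02 -4.06060e+02  9.68850e+01  2.49000e-01  3.10000e-01
 -3.37100e+00 -3.70000e-02  2.42000e-01  2.00000e-02]
[0.009 0.019 0.026 0.33  0.143 0.162 0.009 0.018 0.009] t 24.425 w 0.0115
```

>>> play_rows(deltas=[[8,[0,0,1],[0,0,0]],[8,[0,0,1],[0,0,0]],[8,[0,0,1],[0,0,0]]])

```text
clock: 24.8
tcp_pos: [0.5226, -0.0152, 0.0959]
orientation: [-2.849, -1.307, -0.027]
contact_force: [-0.1, -0.1, -3.6]
grip_width: 0.0117
```

```bash
python3 av.py 4
```

```text
s lat z | Fs Fn Fz | Ms Mn Mz
[ 3.29284e+02 -4.06095e+02  9.59400e+01 -1.58000e-01  2.46000e-01
 -3.61300e+00  6.00000e-03  2.31000e-01 -1.00000e-02]
[0.005 0.008 0.003 0.152 0.26  0.226 0.009 0.013 0.012] t 25.0 w 0.0111
```

>>> play_rows(deltas=[[8,[0,0,0.8],[0,0,0]],[8,[0,0,0.8],[0,0,0]],[8,[0,0,0.8],[0,0,0]]])

```text
clock: 25.38
tcp_pos: [0.5226, -0.0152, 0.0952]
orientation: [-2.849, -1.307, -0.028]
contact_force: [0.5, 0.1, -3.8]
grip_width: 0.0112
```

```bash
python3 av.py 5
```

```text
s lat z | Fs Fn Fz | Ms Mn Mz
[ 3.29293e+02 -4.06097e+02  9.51520e+01 -1.37000e-01 -1.94000e-01
 -3.34400e+00 -3.00000e-03  2.53000e-01 -0.00000e+00]
[0.007 0.006 0.005 0.227 0.22  0.089 0.021 0.009 0.013] t 25.625 w 0.0115
```

>>> play_rows(deltas=[[8,[0,0,0.7],[0,0,0]],[8,[0,0,0.7],[0,0,0]],[8,[0,0,0.7],[0,0,0]]])

```text
clock: 26.0
tcp_pos: [0.5226, -0.0152, 0.0945]
orientation: [-2.849, -1.307, -0.028]
contact_force: [-0.2, -1.0, -4.1]
grip_width: 0.0114
```

```bash
python3 av.py 4
```

```text
s lat z | Fs Fn Fz | Ms Mn Mz
[ 3.29324e+02 -4.06106e+02  9.44710e+01  2.49000e-01  4.40000e-02
 -3.06800e+00 -2.00000e-03  2.14000e-01  6.00000e-03]
[0.007 0.006 0.004 0.235 0.064 0.312 0.012 0.013 0.012] t 26.2 w 0.0113
```

>>> play_rows(deltas=[[8,[0,0,0.6],[0,0,0]],[8,[0,0,0.6],[0,0,0]],[8,[0,0,0.6],[0,0,0]]])

```text
clock: 26.58
tcp_pos: [0.5227, -0.0151, 0.0939]
orientation: [-2.849, -1.307, -0.028]
contact_force: [0.1, 0.3, -2.6]
grip_width: 0.0115
```

```bash
python3 av.py 4
```

```text
s lat z | Fs Fn Fz | Ms Mn Mz
[ 3.29351e+02 -4.06130e+02  9.38900e+01  1.95000e-01 -1.07000e-01
 -2.61500e+00  9.00000e-03  2.09000e-01  2.00000e-03]
[0.004 0.007 0.005 0.321 0.265 0.262 0.006 0.008 0.011] t 26.775 w 0.0111
```

>>> play_rows(deltas=[[8,[0,0,0.5],[0,0,0]],[8,[0,0,0.5],[0,0,0]],[8,[0,0,0.5],[0,0,0]]])

```text
clock: 27.15
tcp_pos: [0.5227, -0.0151, 0.0934]
orientation: [-2.849, -1.307, -0.028]
contact_force: [-0.1, 0.9, -2.1]
grip_width: 0.0116
```

```bash
python3 av.py 6
```

```text
s lat z | Fs Fn Fz | Ms Mn Mz
[ 3.29417e+02 -4.06163e+02  9.34370e+01 -1.22000e-01 -6.10000e-02
 -2.05400e+00  2.00000e-03  1.29000e-01 -5.00000e-03]
[0.01  0.006 0.005 0.155 0.275 0.179 0.01  0.011 0.017] t 27.45 w 0.0113
```

```bash
cat > yaw.py <<'E'
from m import *
im=cv2.imread('pics/scene0.png')[:,:,::-1]; box=(328,268,364,308)
m=np.zeros((480,640)); m[box[1]:box[3],box[0]:box[2]]=(im.max(2)<75)[box[1]:box[3],box[0]:box[2]]
hsv=cv2.cvtColor(np.ascontiguousarray(im),cv2.COLOR_RGB2HSV); W=np.zeros((480,640)); W[box[1]:box[3],box[0]:box[2]]=1; W[268:285,339:350]=0
t=np.linspace(0,2*np.pi,60)
def mod(p,foot):
    a=render('scene',p[:2],p[2],.076,.09)
    if foot:
        f=np.zeros((480,640),np.uint8)
        for z in np.linspace(.076-foot,.076,3): cv2.fillPoly(f,[np.round((proj('scene',np.c_[p[3]+.03*np.cos(t),p[4]+.03*np.sin(t),0*t+z])+.5)*16).astype(np.int32)],1,shift=4)
        a=np.maximum(a,f)
    return a
for foot in (0,.004,.008):
    b=None
    for a0 in (2.9,3.1,3.3):
        x0=np.array([.569,.039,a0,.570,.040]); q=minimize(lambda p:(abs(mod(p,foot)-m)*W).sum(),x0,method='Nelder-Mead',options=dict(initial_simplex=np.vstack([x0,x0+np.diag([.006,.006,.15,.003,.003])]),maxfev=400))
        if b is None or q.fun<b.fun: b=q
    print(foot,b.x.round(4),np.degrees(b.x[2]).round(1),b.fun.round(1),(m*W).sum())
W[:288]=0; x=b.x
for w in(0,): 
    q=minimize(lambda p:(abs(mod([x[0]+p[1]*np.sin(p[0]),x[1]-p[1]*np.cos(p[0]),p[0],x[3],x[4]],.004)-m)*W).sum(),[x[2],0],method='Nelder-Mead',options=dict(initial_simplex=[[x[2]-.1,0],[x[2]+.1,.001],[x[2],.004]])); print('lug only',np.degrees(q.x[0]),q.x[1],q.fun,(m*W).sum())
E
python3 yaw.py
cat > arc.py <<'E'
from go import *
# arc.py cx cy dz_up_mm theta1 theta2 ... (clockwise deg, from current pose)
cx,cy,dz=map(float,sys.argv[1:4]); p=o['tcp_pos']; c=np.array([cx,cy,p[2]])
for th in map(float,sys.argv[4:]):
    Z=Q.from_euler('z',-th,degrees=True); q=c+Z.apply(p-c)+[0,0,dz/1e3]
    print(th,np.round(C.inv().apply(q-p)*1e3,1).tolist(),np.round((C.inv()*Z*C).as_rotvec(),4).tolist())
E
python3 arc.py .5703 .0402 0.3 4 8 12 16 20 24 28 32; python3 f.py
```

```text
0 [0.5676 0.0382 3.2091 0.5688 0.039 ] 183.9 64.8 339.0
0.004 [0.5666 0.0389 3.2185 0.5654 0.0404] 184.4 69.0 339.0
0.008 [0.5683 0.0382 3.1978 0.5564 0.0435] 183.2 65.6 339.0
lug only 183.1722100113481 -1.0040283203125155e-05 44.333333333333336 157.0
4.0 [0.2, -5.1, -0.3] [-0.0013, -0.0, 0.0698]
8.0 [0.7, -10.2, -0.3] [-0.0027, -0.0001, 0.1396]
12.0 [1.6, -15.2, -0.3] [-0.004, -0.0001, 0.2094]
16.0 [2.8, -20.1, -0.3] [-0.0054, -0.0002, 0.2792]
20.0 [4.4, -25.0, -0.2] [-0.0067, -0.0002, 0.349]
24.0 [6.3, -29.7, -0.2] [-0.0081, -0.0003, 0.4188]
28.0 [8.5, -34.3, -0.2] [-0.0094, -0.0003, 0.4886]
32.0 [11.1, -38.7, -0.1] [-0.0107, -0.0004, 0.5584]
s 329.38 lat -406.14 z 93.42 yaw 49.29 Fs -0.5 Fn -0.84 Fz -1.73 M [-0.041  0.073  0.057] w 0.0113 t 27.45
```

>>> play_rows(deltas=[[8,[0.2,-5.1,-0.3],[-0.0013,0,0.07]],[8,[0.7,-10.2,-0.3],[-0.0027,0,0.14]],[8,[1.6,-15.2,-0.3],[-0.004,0,0.209]],[8,[2.8,-20.1,-0.3],[-0.0054,0,0.279]],[8,[2.8,-20.1,-0.3],[-0.0054,0,0.279]],[8,[2.8,-20.1,-0.3],[-0.0054,0,0.279]]])

```text
clock: 28.2
tcp_pos: [0.5093, 0.0, 0.0937]
orientation: [-3.004, -0.901, -0.029]
contact_force: [0.1, -1.0, -2.7]
grip_width: 0.0112
```

```bash
python3 av.py 5; python3 arc.py .5703 .0402 0 4 8 12 16 20 24 29.5; python3 f.py
```

```text
s lat z | Fs Fn Fz | Ms Mn Mz
[ 3.32116e+02 -3.86108e+02  9.36900e+01  1.03000e-01  3.52000e-01
 -2.98000e+00  1.61000e-01  1.63000e-01  4.70000e-02]
[0.005 0.008 0.002 0.213 0.23  0.106 0.007 0.011 0.012] t 28.45 w 0.0111
4.0 [0.2, -5.1, 0.0] [-0.0014, -0.0, 0.0698]
8.0 [0.7, -10.2, 0.0] [-0.0027, -0.0001, 0.1396]
12.0 [1.6, -15.2, 0.0] [-0.0041, -0.0001, 0.2094]
16.0 [2.8, -20.1, 0.0] [-0.0054, -0.0001, 0.2792]
20.0 [4.4, -25.0, 0.1] [-0.0068, -0.0002, 0.349]
24.0 [6.3, -29.7, 0.1] [-0.0081, -0.0002, 0.4188]
29.5 [9.4, -36.0, 0.2] [-0.01, -0.0003, 0.5148]
s 332.12 lat -386.09 z 93.69 yaw 33.32 Fs 0.58 Fn 1.15 Fz -2.65 M [0.017 0.216 0.029] w 0.0111 t 28.45
```

>>> play_rows(deltas=[[8,[0.2,-5.1,0],[-0.0014,0,0.07]],[8,[0.7,-10.2,0],[-0.0027,0,0.14]],[8,[1.6,-15.2,0],[-0.004,0,0.209]],[8,[2.8,-20.1,0],[-0.0054,0,0.279]],[8,[4.4,-25,0.1],[-0.0068,0,0.349]],[8,[6.3,-29.7,0.1],[-0.008,0,0.419]],[8,[9.4,-36,0.2],[-0.01,0,0.516]],[8,[9.4,-36,0.2],[-0.01,0,0.516]]])

```text
clock: 29.45
tcp_pos: [0.4975, 0.0357, 0.0937]
orientation: [-3.139, -0.106, -0.031]
contact_force: [0.2, -0.8, -3.6]
grip_width: 0.0113
```

>>> play_rows(deltas=[[8,[0,0,0],[0,0,0]],[8,[0,0,0],[0,0,0]]])

```text
clock: 29.7
tcp_pos: [0.4975, 0.0353, 0.0937]
orientation: [-3.139, -0.106, -0.031]
contact_force: [-0.1, -0.3, -3.9]
grip_width: 0.0117
```

```bash
python3 av.py 5; python3 f.py; python3 lk.py scene s5 300 230 380 310 7
```

```text
s lat z | Fs Fn Fz | Ms Mn Mz
[ 3.51268e+02 -3.54066e+02  9.37110e+01 -2.44000e-01 -1.31000e-01
 -2.88400e+00  1.22000e-01  1.52000e-01  1.40000e-02]
[0.013 0.018 0.003 0.177 0.301 0.102 0.009 0.009 0.012] t 29.95 w 0.0114
s 351.31 lat -354.0 z 93.71 yaw 3.85 Fs -0.25 Fn -0.28 Fz -3.02 M [-0.028  0.16   0.029] w 0.0114 t 29.95
```

View pics/s5.png

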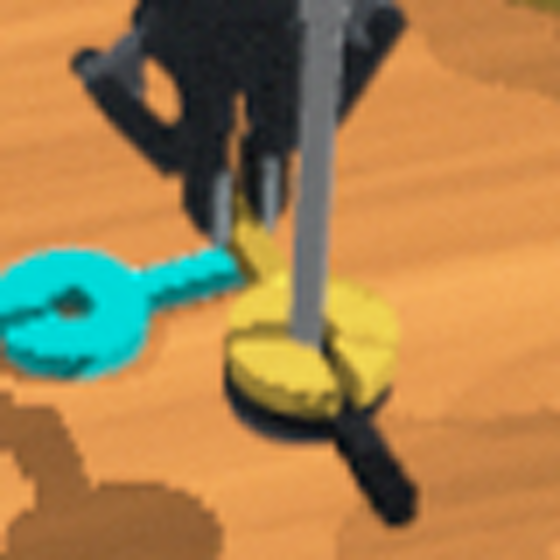

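The brass slot (crop 345,370) now points over the black lug (crop 380,470), opposite the black slot. I set the brass fully down and release.

>>> play_rows(deltas=[[8,[0,0,0.4],[0,0,0]],[8,[0,0,0.8],[0,0,0]],[8,[0,0,0.8],[0,0,0]],[8,[0,0,0.8],[0,0,0]]])

```text
clock: 30.5
tcp_pos: [0.4976, 0.0355, 0.093]
orientation: [-3.14, -0.106, -0.032]
contact_force: [1.3, -0.0, -0.7]
grip_width: 0.0113
```

```bash
python3 av.py 5
```

```text
s lat z | Fs Fn Fz | Ms Mn Mz
[ 3.51441e+02 -3.54073e+02  9.30070e+01 -8.80000e-02 -1.43000e-01
 -6.06000e-01  5.50000e-02  9.30000e-02 -3.30000e-02]
[0.013 0.009 0.009 0.138 0.166 0.257 0.011 0.017 0.02 ] t 30.75 w 0.0112
```

>>> play_rows(deltas=[[12.5,[0,0,0],[0,0,0]],[14,[0,0,0],[0,0,0]],[16,[0,0,0],[0,0,0]],[20,[0,0,0],[0,0,0]],[26,[0,0,0],[0,0,0]],[32,[0,0,0],[0,0,0]],[32,[0,0,0],[0,0,0]]], squeeze=20)

```text
clock: 31.62
tcp_pos: [0.4976, 0.0355, 0.093]
orientation: [-3.139, -0.105, -0.031]
contact_force: [0.5, 0.0, -0.5]
grip_width: 0.0316
```

```bash
python3 av.py 4
```

```text
s lat z | Fs Fn Fz | Ms Mn Mz
[ 3.51416e+02 -3.54067e+02  9.29770e+01  5.42000e-01 -5.39000e-01
  8.90000e-02 -4.00000e-03 -1.00000e-03 -1.40000e-02]
[0.006 0.003 0.004 0.169 0.141 0.203 0.017 0.004 0.008] t 31.825 w 0.0318
```

>>> play_rows(deltas=[[32,[-8,0,0],[0,0,0]],[32,[-20,0,-0.4],[0,0,0]],[32,[-32,0,-0.6],[0,0,0]],[32,[-42,0,-1],[0,0,0]],[32,[-45,0,-15],[0,0,0]],[32,[-45,0,-45],[0,0,0]],[32,[-45,0,-60],[0,0,0]],[32,[-45,0,-60],[0,0,0]]])

```text
clock: 32.83
tcp_pos: [0.4526, 0.0326, 0.1534]
orientation: [-3.139, -0.105, -0.037]
contact_force: [0.1, -0.1, 0.2]
grip_width: 0.0319
```

>>> play_rows(deltas=[[32,[0,0,0],[0,0,0]],[32,[0,0,0],[0,0,0]]])

```text
clock: 33.08
tcp_pos: [0.4521, 0.0325, 0.1527]
orientation: [-3.139, -0.105, -0.034]
contact_force: [0.4, -0.0, 0.7]
grip_width: 0.0318
```

```bash
python3 av.py 3; python3 lk.py scene s6 290 200 390 310 5
python3 - <<'E'
from m import *
im=np.load('last_scene.npz')['im']; m=cmask('scene',im,(328,255,370,300),19,36,110)
print(fit({'scene':m},[.57,.04],.06,.09,.104))
a=cv2.imread('pics/scene0.png')[:,:,::-1].astype(int); d=np.abs(a-im).max(2)>40; d=cv2.erode(d.astype(np.uint8),np.ones((3,3)))
k,l,s,c=cv2.connectedComponentsWithStats(d); print([(x[:4].tolist(),int(x[4])) for x in s[1:] if x[4]>4])
E
```

```text
s lat z | Fs Fn Fz | Ms Mn Mz
[ 3.19565e+02 -3.21603e+02  1.52766e+02  3.34000e-01  1.86000e-01
 -2.92000e-01  5.70000e-02  2.00000e-03  6.00000e-03]
[0.031 0.012 0.043 0.477 0.215 0.205 0.017 0.017 0.004] t 33.225 w 0.0321
(array([0.57188797, 0.03864185, 0.06186349]), np.float64(86.78039215686275), [np.float64(469.0)])
[([95, 0, 27, 6], 71), ([5, 0, 157, 140], 3224), ([175, 0, 72, 132], 2385), ([246, 0, 69, 112], 3294), ([265, 25, 6, 3], 8), ([279, 39, 7, 5], 20), ([89, 45, 9, 5], 16), ([2, 58, 29, 30], 456), ([288, 66, 58, 62], 1467), ([52, 70, 2, 5], 8), ([248, 75, 5, 22], 64), ([253, 78, 5, 5], 14), ([273, 78, 6, 6], 28), ([280, 84, 4, 8], 27), ([285, 94, 8, 9], 35), ([346, 106, 5, 8], 16), ([290, 111, 9, 21], 95), ([304, 110, 52, 128], 3112), ([273, 112, 15, 19], 153), ([20, 123, 4, 7], 17), ([252, 129, 2, 5], 6), ([49, 132, 5, 8], 25), ([298, 133, 1, 6], 6), ([277, 137, 6, 1], 6), ([28, 141, 51, 48], 830), ([41, 144, 6, 2], 6), ([31, 185, 9, 14], 45), ([19, 201, 127, 30], 771), ([215, 211, 5, 1], 5), ([47, 212, 138, 69], 2838), ([203, 213, 5, 1], 5), ([209, 212, 5, 1], 5), ([332, 258, 3, 4], 6), ([333, 263, 23, 26], 266), ([144, 274, 144, 34], 2058), ([301, 289, 10, 11], 62), ([209, 307, 3, 9], 13), ([206, 311, 1, 5], 5), ([198, 322, 26, 19], 225), ([214, 335, 2, 5], 7)]
```

View pics/s6.png

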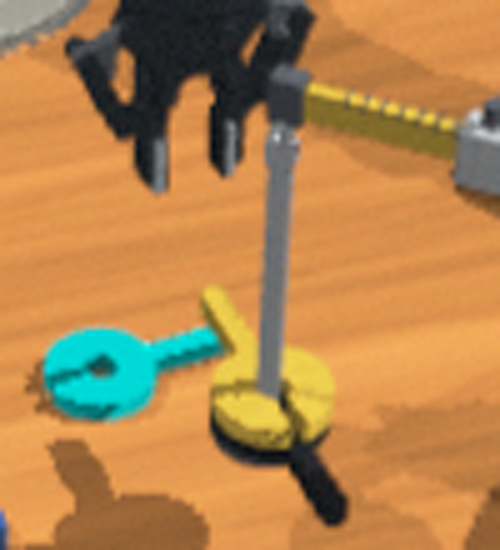

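The brass lies flat on the black weight (crop 272,400), its slot lined up over the black lug (325,490). The black lug region shows no change from the first picture, and the gripper is clear.

```bash
python3 -c "
from bench import r
print(r.hand_in())"
```

```text
the job is handed in; nothing more can be done
None
```

The brass weight is on the stem, lying flat on the black weight with its slot pointing the opposite way, and the job was handed in at about 33 s of the 72 s allowed.

- **Finding the stem:** I picked up the larger brass weight by its lug and felt for the stem by touching it once with the disc's rim, at about 1.4 N. I then backed off and slid the weight on along the scale's x.
- **Sliding on:** The slot went over the stem without any contact force I could measure.
- **Placing:** I lowered it until it touched the black weight and eased it up 0.3 mm so about 0.5 N still rested. Then I turned it about 45° clockwise, set it fully down, opened the fingers and drew back.

**Last checks:**
- **Angle:** The brass slot fitted at about 3.5° and the black slot at 183–184° in world axes, so they are opposite within about 1°. The black angle was measured before the turn.
- **Black weight:** Its visible lug shows no change from the first picture.
- **Bystanders:** I saw no movement near the hanger. The only changes from the first picture around the other items appear to be the arm, its shadow and the moved brass; I did not check each one separately.
- **Forces and gripper:** Forces were about zero after release, and the gripper is clear of everything.

**What was off:** My first descent over the lug ended about 10 mm to one side, because the arm was still settling. I corrected it before closing the fingers, with no contact.

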